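# Rock the covers on the surface plate and sort out the bowed one

### The job

Inspect the three aluminium covers on the stone surface plate: one of them is bowed and rocks. Starting with the left one as you stand at the robot, then the middle, then the right, press gently down on an end of each cover, far enough that the bowed one rocks fully down onto its end, and let go again. Then lift the bowed one by its bar handle and lay it gently flat in the empty grey tray; leave the two good covers where they lie, never lean hard on a cover, and do not disturb the log book, ring nut or brass weight.

Things in the scene. Friction and masses are not known exactly. Their poses are not given: they have to be found in the camera images.
- cover_a: one of three look-alike loose aluminium covers a, b, c, 140 (own x) x 64 (own y) mm, about 0.45 kg, one of them bowed. Origin: centre of underside, z up; flat top 12 mm above it (6 mm flange over a 6 mm step inset 8 mm all round). Bar handle along own x over the middle: 60 mm long, 12 wide, 12 high, its centre 38 mm above the origin, 20 mm free under it
- cover_b: look-alike cover, shape and origin as cover_a. Any of the three may be the bowed one: it touches only over its middle 30 mm and lies level by itself, but a press of about 2 N on the top near an end (58 mm from the middle along x) tips that end about 4 mm down (0.1 rad) until it meets the plate; let go, it rocks back level
- cover_c: look-alike cover, shape and origin as cover_a. Any of the three may be good or bowed: a good one touches under its whole length and does not tip when pressed on an end; it resists at once, stiffly, so that going on 2 or 3 mm presses far too hard
- surface_plate: fixed grey stone surface plate, 200 mm (own x) x 360 mm (own y), on rubber feet; origin under its centre on the worktop, its flat top 38 mm above that. The three covers lie on it side by side along its y, each with its x roughly along the plate's x.
- tray: fixed open grey plastic tray, 190 mm (own x) x 115 mm (own y) x 25 mm high outside, walls and floor 5 mm; origin: centre of its underside. A cover fits in it lengthwise along the tray's x.
- log_book: bystander: dark blue hardcover log book, 210 x 150 x 14 mm, lying on the worktop; origin: centre of its underside
- ring_nut: bystander: light metal ring nut, 68 mm across, 34 mm high; origin: centre of its underside
- brass_weight: bystander: brass weight with knob, 32 mm across, 42 mm high; origin: centre of its underside

How it is judged:
By the outcome, as a careful person would: the job done as asked, in the order asked, and still so for the second after the job is handed in, with the robot touching nothing.
It also fails if it takes over 58 s, if anything falls off the work surface, if the arm or the gripper's body presses on something with over 40 N, if the wrist force passes 120 N, or if a joint passes its speed limit or range.

### The arm

A 6-joint arm with a two-finger parallel gripper is mounted at the origin on a cart in front of the work surface, level with it; the furniture and walls round the work are solid. World frame = base frame: x ahead of the robot, y to its left, z up, the work surface at z = 0. Lengths are in m, angles in degrees, forces in N, time in s.
With the tool pointing down it reaches from about 0.3 to 0.75 m from the base axis. Payload 8.5 kg.
Tool frame: the origin (TCP) lies between the finger pads; the fingertips stand env.finger_overhang ahead of it and the grasp point (between the pads) lies 2 mm behind it (env.finger_overhang is the distance from the TCP to the fingertips, in m); z points along the fingers, y is the line along which they close (so a half turn about z gives the same grasp; the last joint's range is limited). The gripper opens to 85 mm and grips with 20 to 120 N. Pads are 22 mm wide; open, the fingers measure 114 mm over their backs; the gripper's body (76 mm by 85 mm) begins 54 mm behind the grasp point. The pads swing forward as they close: fully open they stand 13 mm farther back than shut.
Start: joints at [55.388, 21.807, 74.336, -0, 83.858, -12.336], TCP at [0.208, 0.509, 0.248] pointing down, gripper open.
Joint ranges: [-178.18, 178.18], [-50.72, 133.34], [12.68, 142.11], [-81.47, 261.47], [9.98, 163.14], [-165.26, 165.26]. Speed limits (degrees/s): [136.94, 136.94, 180, 180, 180, 180].

### API

Orientations are given as a 3x3 rotation matrix whose columns are the frame's x, y, z axes.
In Python, from rig import env gives the robot as it stands. The module is installed in compiled form; this text tells all that it offers.
- The arm moves only by the tool jog_arm, never from a script. Its arguments are lists of equal length, an entry for each row: "hand": the finger opening in m, from 0 to 0.0854; "travel": the shift along the world's x, y, z in m, a list of three; "yaw": the turn about the world's z in rad. A call has exactly 5 rows; each row shifts and turns the commanded pose from where the row before left it; what a row does not reach is not made up. A row lasts 1/8 s, in which the tool goes at most 62.5 mm and 10.7 degrees, less where a joint would pass 70% of its speed; a pose out of reach is approached as far as the arm can. A call is refused whole if a number of a shift passes 0.0625 or a number of a turn 0.188, either way. A call with a gripper value outside its range is refused whole. The fingers move at their own pace and stop on an object; "grip_force" is the grip in N (left out, the last holds). Time passes only in rows, so rows that do not move let the fingers close, or fill a call up. It gives the time, the measured TCP pose, the force, the opening and the grip force at its end, in the units of the state.
- env.observe(): the state, without advancing time (a new reading comes with each control period).
- env.get_image(name): name is "side" or "top"; returns the picture (420x560x3 uint8, red, green, blue); there is no depth.
- env.calibration(name): a dict with "fx", "fy", "cx", "cy" (pixels), "position" and "rotation" of the camera in the world. Camera axes: x right, y down, z forward; pixel columns grow to the right and rows downward; lengths in m; the calibration is good to about 2 mm. A picture is of the moment at which its call begins. calibration takes no time and is no camera call.
- env.close_job(): hands the job in; it is judged then, once.
The state is a dict: "time_s": time; "q": joint angles; "qvel": joint speeds; "joint_efforts": joint torques, N m; "position": TCP position; "tool_rot": TCP orientation; "ft_force": force on the tool from outside, world axes, zero at the start; "wrist_torque": the same for the moment, N m; "grip_width": finger opening in m; "gripper_force": force on a finger pad.
Only numpy, scipy, OpenCV 4.12 (cv2) and the standard library are available. Lean on these libraries where they do the work, as an engineer would, in place of code of your own. Each camera call takes 0.05 s, during which the arm holds its last target. There are 200 camera calls.

## Working session

There is one attempt and no reset: what is moved stays moved. The work goes in short steps, Python scripts to look and compute and a tool call to move; the robot and the scene stay as the last step left them, time stands still between calls to the robot, and variables do not carry over. Pictures are saved under pics/ and viewed, at most 10 in all, crops included, and the job is handed in when it is done.

Besides the shell and the picture viewer there is one more tool, called after ">>>" as name(argument=value, ...), one argument or row to a line, values as JSON. jog_arm: Moves the arm, as the interface text tells. Its arguments: {"type":"object","properties":{"hand":{"type":"array"},"travel":{"type":"array"},"yaw":{"type":"array"},"grip_force":{"type":"number"}},"required":["hand","travel","yaw"]}

```bash
mkdir -p pics && python3 - <<'E'
from rig import env
import cv2,numpy as np
for n in("top","side"):
    im=env.get_image(n); cv2.imwrite(f"pics/{n}0.png",im[:,:,::-1])
    c=env.calibration(n); print(n,{k:np.round(v,4).tolist() for k,v in c.items()})
s=env.observe(); print(env.finger_overhang,{k:np.round(v,4).tolist() for k,v in s.items()})
E
```

```text
top {'fx': 429.6507, 'fy': 429.6507, 'cx': 277.32, 'cy': 206.3321, 'position': [0.5368, 0.0377, 1.0779], 'rotation': [[0.0066, -0.998, 0.0628], [-1.0, -0.0067, -0.0016], [0.002, -0.0628, -0.998]]}
side {'fx': 407.4826, 'fy': 407.4826, 'cx': 286.9373, 'cy': 208.6284, 'position': [0.3767, 0.7834, 0.7475], 'rotation': [[-0.9562, -0.1729, 0.2363], [-0.2922, 0.6149, -0.7325], [-0.0187, -0.7695, -0.6384]]}
0.017 {'time_s': 0.1, 'q': [55.3871, 21.839, 74.379, -0.0012, 83.8585, -12.336], 'qvel': [-0.0437, -0.1108, -0.108, -0.0171, -0.0685, -0.0459], 'joint_efforts': [0.0049, -44.9218, -23.1659, -0.0001, 0.0036, -0.0], 'position': [0.2084, 0.5087, 0.2478], 'tool_rot': [[-0.9254, 0.3791, -0.0007], [0.3791, 0.9254, -0.0011], [0.0003, -0.0013, -1.0]], 'ft_force': [-0.5665, 0.9146, -0.0309], 'wrist_torque': [-0.0647, 0.0267, -0.0093], 'gripper_force': 0.0, 'grip_width': 0.0853}
```

View pics/top0.png

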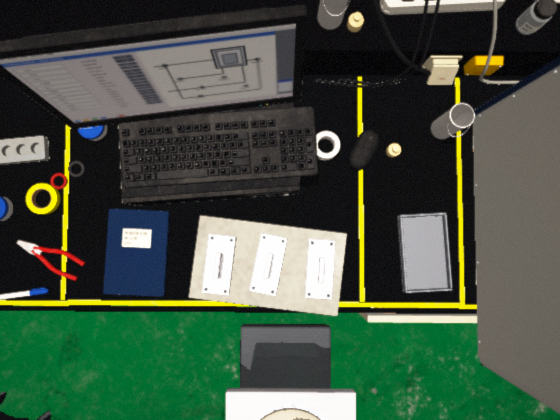

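View pics/side0.png

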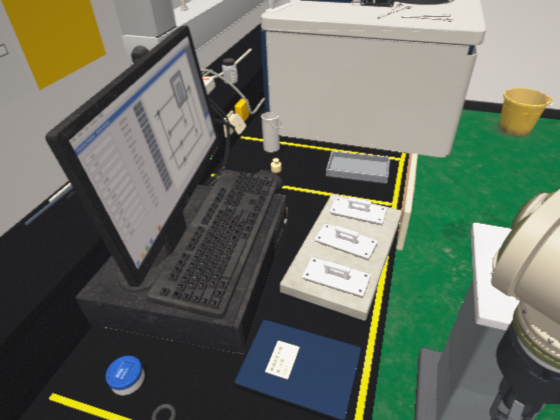

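The top view (up is +x, left is +y) shows the covers at about (219,265), (267,264) and (319,269) on the plate. The tray is at (425,252), the log book at (136,252), the ring nut at (327,145) and the brass weight at (394,150). The side view shows the same covers at about (336,276), (346,240) and (359,210), and the tray at (358,167).

```bash
cat >h.py <<'E'
import cv2,numpy as np
from rig import env
def ray(n,uv):
    c=env.calibration(n); uv=np.atleast_2d(uv).astype(float)
    d=np.c_[(uv[:,0]-c["cx"])/c["fx"],(uv[:,1]-c["cy"])/c["fy"],np.ones(len(uv))]@np.array(c["rotation"]).T
    return np.array(c["position"]),d
def onz(n,uv,z):
    p,d=ray(n,uv); return p+d*((z-p[2])/d[:,2])[:,None]
def tri(uvt,uvs):
    p,d=ray("top",uvt);q,e=ray("side",uvs);out=[]
    for a,b in zip(d,e):
        A=np.c_[a,-b];k=np.linalg.lstsq(A,q-p,rcond=None)[0]
        x,y=p+a*k[0],q+b*k[1];out.append(np.r_[(x+y)/2,np.linalg.norm(x-y)])
    return np.array(out)
def quad(cnt):
    h=cv2.convexHull(cnt)
    if hasattr(cv2,"approxPolyN"): return cv2.approxPolyN(h,4,ensure_convex=True).reshape(-1,2).astype(float)
def quads(im,thr,lo,hi,roi):
    x0,y0,x1,y1=roi
    g=cv2.cvtColor(im,cv2.COLOR_RGB2GRAY)[y0:y1,x0:x1]
    m=cv2.inRange(g,*thr); m=cv2.morphologyEx(m,cv2.MORPH_CLOSE,np.ones((3,3)))
    cs=[c for c in cv2.findContours(m,cv2.RETR_EXTERNAL,cv2.CHAIN_APPROX_NONE)[0] if lo<cv2.contourArea(c)<hi]
    return [quad(c)+[x0,y0] for c in cs]
E
python3 - <<'E'
from h import *
np.set_printoptions(precision=4,suppress=True)
T=cv2.imread("pics/top0.png")[:,:,::-1].copy();S=cv2.imread("pics/side0.png")[:,:,::-1].copy()
print("plate grey",T[290,240],T[265,210],T[265,425],T[240,402],"S",S[260,310],S[265,320],S[165,345])
qt=sorted(quads(T,(225,255),800,3000,(190,215,350,315)),key=lambda q:q[:,0].mean())
qs=sorted(quads(S,(228,255),500,4000,(280,190,405,315)),key=lambda q:-q[:,1].mean())
print(len(qt),len(qs))
for q in qt:
    w=onz("top",q,.05);w=w[np.argsort(np.arctan2(*(w-w.mean(0))[:,:2].T))];print("top",q.tolist(),"\n",w[:,:2].tolist(),w.mean(0),np.linalg.norm(w-np.roll(w,1,0),axis=1))
for q in qs:
    w=onz("side",q,.05);w=w[np.argsort(np.arctan2(*(w-w.mean(0))[:,:2].T))];print("side",q.tolist(),w.mean(0),np.linalg.norm(w-np.roll(w,1,0),axis=1))
o=lambda n,q:q[np.argsort(np.arctan2(*(onz(n,q,.05)-onz(n,q,.05).mean(0))[:,:2].T))]
for a,b in zip(qt,qs): print("tri",tri(o("top",a),o("side",b)))
a=cv2.resize(T[200:315,180:350],None,fx=4.6,fy=4.6,interpolation=cv2.INTER_CUBIC)
cv2.imwrite("pics/c1.png",a[:,:,::-1])
a=cv2.resize(np.vstack([T[200:305,380:480],S[140:195,310:410]]),None,fx=3.7,fy=3.7,interpolation=cv2.INTER_CUBIC)
cv2.imwrite("pics/c2.png",a[:,:,::-1])
E
```

```text
plate grey [228 220 202] [254 254 254] [176 177 178] [187 185 188] S [239 235 231] [245 245 244] [176 176 180]
0 3
side [[370.0, 274.0], [362.0, 295.0], [301.0, 276.0], [312.0, 255.0]] [0.4625 0.1743 0.05  ] [0.1405 0.0638 0.1395 0.0698]
side [[377.0, 241.0], [368.0, 257.0], [314.0, 239.0], [327.0, 219.0]] [0.462  0.0537 0.05  ] [0.1424 0.0607 0.1378 0.0828]
side [[387.0, 204.0], [381.0, 223.0], [330.0, 211.0], [331.0, 193.0]] [ 0.4562 -0.0725  0.05  ] [0.1557 0.082  0.1358 0.0788]
```

View pics/c1.png

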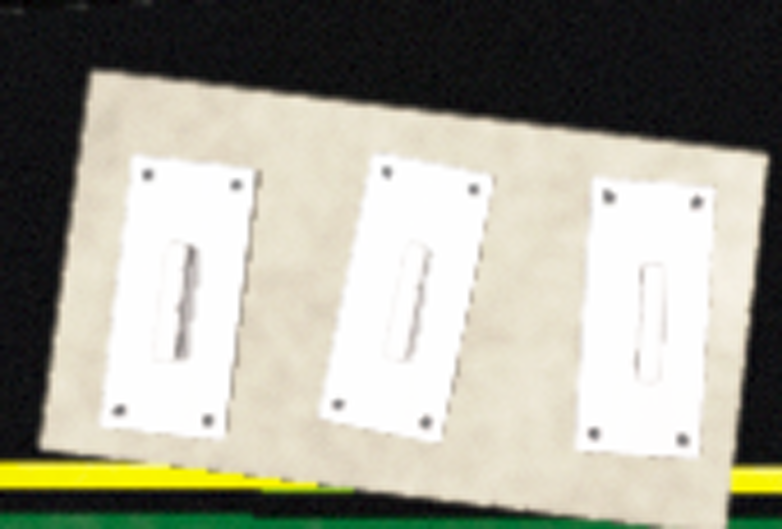

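View pics/c2.png

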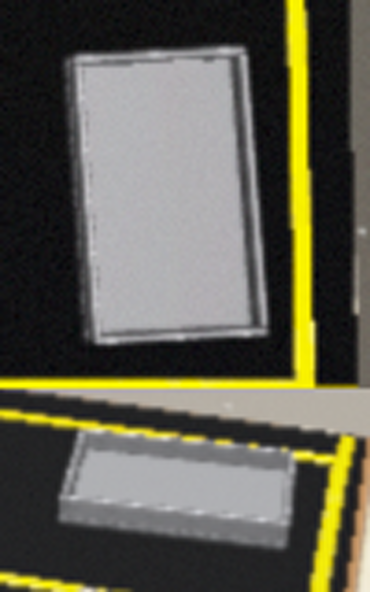

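The crops show the three covers clearly, each with four corner holes and a handle. Tray rim corners are near (400,215), (447,213), (452,290) and (406,292) in the top view, and near (332,152), (389,157), (328,169) and (388,176) in the side view.

```bash
python3 - <<'E'
from h import *
np.set_printoptions(precision=4,suppress=True)
T=cv2.imread("pics/top0.png")[:,:,::-1].copy();S=cv2.imread("pics/side0.png")[:,:,::-1].copy()
qt=sorted(quads(T,(240,255),800,3000,(190,215,350,315)),key=lambda q:q[:,0].mean())
# side: covers neutral white, plate warm -> use blue channel
B=cv2.merge([S[:,:,2]]*3)
qs=sorted(quads(B,(236,255),400,4000,(280,190,405,315)),key=lambda q:-q[:,1].mean())
print(len(qt),len(qs))
o=lambda n,q,z:q[np.argsort(np.arctan2(*(onz(n,q,z)-onz(n,q,z).mean(0))[:,:2].T))]
for q in qt:
    w=onz("top",o("top",q,.05),.05);L=np.linalg.norm(w-np.roll(w,1,0),axis=1)
    r=cv2.minAreaRect(w[:,:2].astype(np.float32)*1000)
    print("top",w.mean(0),L,"rect",r)
for q in qs:
    w=onz("side",o("side",q,.05),.05);print("side",w.mean(0),np.linalg.norm(w-np.roll(w,1,0),axis=1))
for a,b in zip(qt,qs):
    t=tri(o("top",a,.05),o("side",b,.05)); print("tri",t,t.mean(0))
ct=np.array([[400.3,215.4],[446.5,213],[452.2,290],[405.7,292.4]]);cs=np.array([[327.6,169.3],[331.6,151.8],[389.2,157.2],[388.4,175.5]])
cs=cs[[0,1,2,3]]
t=tri(ct,cs);print("tray tri",t)
w=onz("top",ct,.025);print("tray top",w,w.mean(0),cv2.minAreaRect(w[:,:2].astype(np.float32)*1000));w=onz("side",cs,.025);print(w.mean(0))
# handle tops from crop 1
for p in [((162,240),(198,240),(186,360),(155,360)),((408,240),(432,246),(410,362),(385,356)),((640,263),(664,263),(660,384),(636,384))]:
    uv=np.array(p)/4.6+[180,200];w=onz("top",uv,.082);print("handle",w.mean(0),cv2.minAreaRect(w[:,:2].astype(np.float32)*1000))
a=cv2.resize(S[180:310,280:410],None,fx=4.6,fy=4.6,interpolation=cv2.INTER_CUBIC);cv2.imwrite("pics/c3.png",a[:,:,::-1])
E
```

```text
3 3
top [0.4623 0.1761 0.05  ] [0.1378 0.0643 0.1378 0.0649] rect ((462.2958984375, 175.954833984375), (64.8666000366211, 137.81626892089844), 84.05872344970703)
top [0.4637 0.0579 0.05  ] [0.1398 0.0632 0.1371 0.0655] rect ((463.8747253417969, 58.43286895751953), (65.52478790283203, 139.81922912597656), 78.58172607421875)
top [ 0.4545 -0.0711  0.05  ] [0.1411 0.0639 0.1419 0.0884] rect ((453.3438415527344, -77.21004486083984), (88.39283752441406, 143.45556640625), 86.2990493774414)
side [0.4623 0.1751 0.05  ] [0.1373 0.0629 0.1374 0.0659]
side [0.4622 0.055  0.05  ] [0.1364 0.0684 0.1336 0.0698]
side [ 0.4535 -0.0651  0.05  ] [0.1356 0.0595 0.1376 0.0644]
tri [[0.3908 0.1515 0.0492 0.0009]
 [0.3971 0.2153 0.0503 0.0001]
 [0.5337 0.2007 0.0515 0.001 ]
 [0.5271 0.1362 0.0525 0.0008]] [0.4622 0.1759 0.0509 0.0007]
tri [[0.3891 0.0401 0.0548 0.0009]
 [0.4029 0.1018 0.0503 0.0006]
 [0.5358 0.0767 0.0502 0.0032]
 [0.5237 0.0121 0.0538 0.0045]] [0.4629 0.0577 0.0523 0.0023]
tri [[ 0.3842 -0.0927  0.0479  0.001 ]
 [ 0.386  -0.0282  0.0526  0.002 ]
 [ 0.5254 -0.0378  0.0497  0.0018]
 [ 0.522
[... 180 characters left out ...]
.394  -0.2765  0.0275  0.0044]]
tray top [[ 0.5828 -0.2658  0.025 ]
 [ 0.5894 -0.3794  0.025 ]
 [ 0.4024 -0.3899  0.025 ]
 [ 0.3959 -0.2768  0.025 ]] [ 0.4926 -0.328   0.025 ] ((492.6083679199219, -328.1025390625), (187.3426055908203, 113.74484252929688), 3.3555550575256348)
[ 0.4895 -0.325   0.025 ]
handle [0.4628 0.1716 0.082 ] ((462.77850341796875, 170.91123962402344), (18.023151397705078, 60.61936950683594), 87.54483795166016)
handle [0.463  0.0547 0.082 ] ((463.03607177734375, 54.58352279663086), (12.834449768066406, 59.29823303222656), 79.1827392578125)
handle [ 0.4526 -0.0661  0.082 ] ((452.6343688964844, -66.08574676513672), (12.023565292358398, 60.61087417602539), 88.12565612792969)
```

View pics/c3.png

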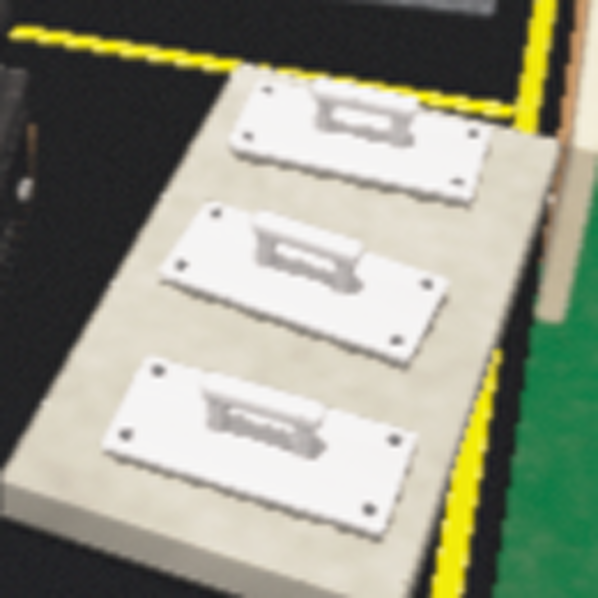

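The side crop shows all three covers lying level, with their bar handles upright. My estimates are:

| Item | Position (x, y) | Long axis angle |
|---|---|---|
| Cover A | (0.462, 0.175) | -6° |
| Cover B | (0.463, 0.057) | -11° |
| Cover C | (0.453, -0.067) | -3° |
| Tray | (0.492, -0.328) | +3.4° |

I'll go to the near end of the left cover now.

>>> jog_arm(
  hand=[0,0,0,0,0],
  travel=[
    [0.02,-0.033,-0.008],
    [0.02,-0.033,-0.008],
    [0.02,-0.033,-0.008],
    [0.02,-0.033,-0.008],
    [0.02,-0.033,-0.008],
  ],
  yaw=[0.028,0.028,0.028,0.028,0.028],
  grip_force=20,
)

```text
time_s: 0.72
position: [0.3088, 0.3427, 0.2079]
tool_rot: [[-0.969, 0.245, -0.0], [0.245, 0.969, -0.0], [0.0, -0.0, -1.0]]
ft_force: [-0.5, 0.2, 0.1]
grip_width: 0.0001
gripper_force: 0.0
```

>>> jog_arm(
  hand=[0,0,0,0,0],
  travel=[
    [0.02,-0.033,-0.018],
    [0.02,-0.033,-0.018],
    [0.02,-0.033,-0.018],
    [0.02,-0.033,-0.018],
    [0.017,-0.031,-0.018],
  ],
  yaw=[0.028,0.028,0.028,0.028,0.028],
)

```text
time_s: 1.35
position: [0.406, 0.1797, 0.1176]
tool_rot: [[-0.994, 0.108, -0.0], [0.108, 0.994, -0.0], [0.0, -0.0, -1.0]]
ft_force: [-0.2, 0.2, 0.8]
grip_width: -0.0003
gripper_force: 0.0
```

>>> jog_arm(
  hand=[0,0,0,0,0],
  travel=[
    [-0.001,0.001,-0.02],
    [0,0,-0.018],
    [0,0,-0.008],
    [0,0,-0.002],
    [0,0,0],
  ],
  yaw=[0,0,0,0,0],
)

```text
time_s: 1.98
position: [0.4047, 0.1821, 0.0707]
tool_rot: [[-0.994, 0.108, 0.001], [0.108, 0.994, 0.0], [-0.001, 0.0, -1.0]]
ft_force: [0.4, 0.4, 0.5]
grip_width: 0.0
gripper_force: 0.0
```

>>> jog_arm(
  hand=[0,0,0,0,0],
  travel=[
    [0,0,-0.0003],
    [0,0,-0.0003],
    [0,0,-0.0003],
    [0,0,-0.0003],
    [0,0,0],
  ],
  yaw=[0,0,0,0,0],
)

```text
time_s: 2.6
position: [0.4045, 0.1819, 0.0691]
tool_rot: [[-0.994, 0.109, -0.0], [0.109, 0.994, -0.0], [0.0, -0.0, -1.0]]
ft_force: [-0.7, 0.3, -0.3]
grip_width: 0.0
gripper_force: 0.0
```

>>> jog_arm(
  hand=[0,0,0,0,0],
  travel=[
    [0,0,-0.0003],
    [0,0,-0.0003],
    [0,0,-0.0003],
    [0,0,-0.0003],
    [0,0,0],
  ],
  yaw=[0,0,0,0,0],
)

```text
time_s: 3.22
position: [0.4045, 0.1819, 0.0679]
tool_rot: [[-0.994, 0.109, 0.0], [0.109, 0.994, -0.0], [-0.0, -0.0, -1.0]]
ft_force: [-0.0, 0.4, -0.1]
grip_width: -0.0002
gripper_force: 0.0
```

>>> jog_arm(
  hand=[0,0,0,0,0],
  travel=[
    [0,0,-0.0003],
    [0,0,-0.0003],
    [0,0,-0.0002],
    [0,0,0],
    [0,0,0],
  ],
  yaw=[0,0,0,0,0],
)

```text
time_s: 3.85
position: [0.4045, 0.1819, 0.0671]
tool_rot: [[-0.994, 0.109, 0.0], [0.109, 0.994, 0.0], [-0.0, 0.0, -1.0]]
ft_force: [0.2, -0.3, 0.2]
grip_width: 0.0001
gripper_force: 0.0
```

Contact is expected at a TCP height of about 0.067.

>>> jog_arm(
  hand=[0,0,0,0,0],
  travel=[
    [0,0,-0.0003],
    [0,0,-0.0002],
    [0,0,0],
    [0,0,0],
    [0,0,0],
  ],
  yaw=[0,0,0,0,0],
)

```text
time_s: 4.47
position: [0.4045, 0.182, 0.067]
tool_rot: [[-0.994, 0.108, 0.0], [0.108, 0.994, 0.0], [-0.0, 0.0, -1.0]]
ft_force: [-1.9, -0.1, 7.0]
grip_width: -0.0002
gripper_force: 3.5
```

The left cover resists at once (7 N with no movement), so it is good. I'll let go and move to the middle cover.

>>> jog_arm(
  hand=[0,0,0,0,0],
  travel=[
    [0,0,0.01],
    [0,0,0.025],
    [0.001,-0.038,0.01],
    [0.001,-0.038,0],
    [0.0005,-0.038,0],
  ],
  yaw=[0,0,-0.028,-0.028,-0.028],
)

```text
time_s: 5.1
position: [0.4071, 0.0669, 0.1123]
tool_rot: [[-0.981, 0.192, 0.001], [0.192, 0.981, -0.0], [-0.001, 0.0, -1.0]]
ft_force: [0.9, -0.3, 0.1]
grip_width: -0.0001
gripper_force: 0.0
```

>>> jog_arm(
  hand=[0,0,0,0,0],
  travel=[
    [0,0,0],
    [0,0,-0.02],
    [0,0,-0.015],
    [0,0,-0.007],
    [0,0,0],
  ],
  yaw=[0,0,0,0,0],
)

```text
time_s: 5.72
position: [0.4069, 0.0683, 0.0696]
tool_rot: [[-0.982, 0.191, -0.0], [0.191, 0.982, 0.0], [0.001, 0.0, -1.0]]
ft_force: [0.7, -0.4, -0.0]
grip_width: 0.0001
gripper_force: 0.0
```

>>> jog_arm(
  hand=[0,0,0,0,0],
  travel=[
    [0,0,-0.001],
    [0,0,-0.0005],
    [0,0,-0.0005],
    [0,0,0],
    [0,0,0],
  ],
  yaw=[0,0,0,0,0],
)

```text
time_s: 6.35
position: [0.407, 0.0679, 0.0677]
tool_rot: [[-0.981, 0.192, 0.0], [0.192, 0.981, -0.0], [-0.0, -0.0, -1.0]]
ft_force: [-0.6, -0.0, 1.0]
grip_width: 0.0001
gripper_force: 0.0
```

>>> jog_arm(
  hand=[0,0,0,0,0],
  travel=[
    [0,0,-0.0003],
    [0,0,-0.0003],
    [0,0,-0.0002],
    [0,0,0],
    [0,0,0],
  ],
  yaw=[0,0,0,0,0],
)

```text
time_s: 6.98
position: [0.407, 0.0679, 0.067]
tool_rot: [[-0.981, 0.192, 0.0], [0.192, 0.981, -0.0], [-0.0, -0.0, -1.0]]
ft_force: [-1.0, -0.3, 4.7]
grip_width: 0.0002
gripper_force: 2.6
```

>>> jog_arm(
  hand=[0,0,0,0,0],
  travel=[
    [0,0,-0.0002],
    [0,0,0],
    [0,0,0],
    [0,0,0],
    [0,0,0],
  ],
  yaw=[0,0,0,0,0],
)

```text
time_s: 7.6
position: [0.407, 0.0679, 0.067]
tool_rot: [[-0.981, 0.191, 0.0], [0.191, 0.981, -0.0], [-0.0, -0.0, -1.0]]
ft_force: [-1.9, 0.5, 8.6]
grip_width: -0.0
gripper_force: 4.3
```

The middle cover is stiff too (8.6 N with no tipping), so it is good. Next is the right cover.

>>> jog_arm(
  hand=[0,0,0,0,0],
  travel=[
    [0,0,0.01],
    [0,0,0.025],
    [-0.004,-0.044,0.01],
    [-0.004,-0.044,0],
    [-0.003,-0.044,0],
  ],
  yaw=[0,0,0.047,0.046,0.046],
)

```text
time_s: 8.22
position: [0.3959, -0.0654, 0.1123]
tool_rot: [[-0.999, 0.052, 0.001], [0.052, 0.999, -0.0], [-0.001, -0.0, -1.0]]
ft_force: [1.2, -0.5, 0.7]
grip_width: 0.0003
gripper_force: 0.0
```

>>> jog_arm(
  hand=[0,0,0,0,0],
  travel=[
    [0,0,0],
    [0,0,-0.02],
    [0,0,-0.015],
    [0,0,-0.007],
    [0,0,0],
  ],
  yaw=[0,0,0,0,0],
)

```text
time_s: 8.85
position: [0.396, -0.0636, 0.0696]
tool_rot: [[-0.999, 0.053, -0.001], [0.053, 0.999, 0.0], [0.001, 0.0, -1.0]]
ft_force: [-0.8, -1.0, -0.6]
grip_width: 0.0004
gripper_force: 0.0
```

>>> jog_arm(
  hand=[0,0,0,0,0],
  travel=[
    [0,0,-0.001],
    [0,0,-0.0005],
    [0,0,-0.0003],
    [0,0,0],
    [0,0,0],
  ],
  yaw=[0,0,0,0,0],
)

```text
time_s: 9.48
position: [0.396, -0.0641, 0.0679]
tool_rot: [[-0.999, 0.054, 0.0], [0.054, 0.999, -0.0], [-0.0, -0.0, -1.0]]
ft_force: [0.7, 0.0, -1.0]
grip_width: -0.0003
gripper_force: 0.0
```

>>> jog_arm(
  hand=[0,0,0,0,0],
  travel=[
    [0,0,-0.0005],
    [0,0,-0.0004],
    [0,0,-0.0002],
    [0,0,-0.0002],
    [0,0,0],
  ],
  yaw=[0,0,0,0,0],
)

```text
time_s: 10.1
position: [0.3959, -0.064, 0.0665]
tool_rot: [[-0.999, 0.054, -0.0], [0.054, 0.999, 0.0], [0.0, 0.0, -1.0]]
ft_force: [-0.4, -0.5, 3.0]
grip_width: -0.0002
gripper_force: 1.2
```

The tool has passed the contact height at about 2 to 3 N, so the right cover is giving way. I'll go on gently until it bottoms out.

>>> jog_arm(
  hand=[0,0,0,0,0],
  travel=[
    [0,0,-0.0004],
    [0,0,-0.0004],
    [0,0,-0.0004],
    [0,0,-0.0003],
    [0,0,0],
  ],
  yaw=[0,0,0,0,0],
)

```text
time_s: 10.72
position: [0.3959, -0.064, 0.065]
tool_rot: [[-0.999, 0.054, -0.0], [0.054, 0.999, 0.0], [0.0, 0.0, -1.0]]
ft_force: [-2.4, -0.3, 3.0]
grip_width: -0.0001
gripper_force: 1.4
```

>>> jog_arm(
  hand=[0,0,0,0,0],
  travel=[
    [0,0,-0.0004],
    [0,0,-0.0003],
    [0,0,-0.0003],
    [0,0,0],
    [0,0,0],
  ],
  yaw=[0,0,0,0,0],
)

```text
time_s: 11.35
position: [0.3959, -0.0641, 0.064]
tool_rot: [[-0.999, 0.054, -0.0], [0.054, 0.999, 0.0], [0.0, 0.0, -1.0]]
ft_force: [-2.4, 0.0, 3.4]
grip_width: -0.0002
gripper_force: 1.5
```

>>> jog_arm(
  hand=[0,0,0,0,0],
  travel=[
    [0,0,-0.0003],
    [0,0,-0.0002],
    [0,0,0],
    [0,0,0],
    [0,0,0],
  ],
  yaw=[0,0,0,0,0],
)

```text
time_s: 11.98
position: [0.396, -0.0641, 0.0635]
tool_rot: [[-0.999, 0.054, -0.0], [0.054, 0.999, 0.0], [0.0, 0.0, -1.0]]
ft_force: [-2.3, 0.5, 2.3]
grip_width: -0.0001
gripper_force: 1.6
```

>>> jog_arm(
  hand=[0,0,0,0,0],
  travel=[
    [0,0,-0.0003],
    [0,0,-0.0002],
    [0,0,0],
    [0,0,0],
    [0,0,0],
  ],
  yaw=[0,0,0,0,0],
)

```text
time_s: 12.6
position: [0.396, -0.0641, 0.0632]
tool_rot: [[-0.999, 0.054, 0.0], [0.054, 0.999, -0.0], [-0.0, -0.0, -1.0]]
ft_force: [-3.0, 1.2, 6.9]
grip_width: -0.0001
gripper_force: 3.4
```

The end bottomed out after 3.8 mm, where the force rose to 6.9 N. The right cover is the bowed one. I'll let go, open the gripper and move over the handle.

>>> jog_arm(
  hand=[0,0,0,0,0.06],
  travel=[
    [0,0,0.001],
    [0,0,0.003],
    [0,0,0.015],
    [0,0,0.025],
    [0,0,0.016],
  ],
  yaw=[0,0,0,0,0],
)

```text
time_s: 13.22
position: [0.3965, -0.0643, 0.1241]
tool_rot: [[-0.999, 0.054, 0.002], [0.054, 0.999, -0.001], [-0.002, -0.001, -1.0]]
ft_force: [1.0, 0.4, 0.7]
grip_width: 0.0173
gripper_force: 0.0
```

>>> jog_arm(
  hand=[0.06,0.06,0.06,0.06,0.06],
  travel=[
    [0.02,-0.001,0.005],
    [0.02,-0.001,0],
    [0.018,0,0],
    [0,0,0],
    [0,0,0],
  ],
  yaw=[0,0,0,0,0],
)

```text
time_s: 13.85
position: [0.4533, -0.0659, 0.1279]
tool_rot: [[-0.999, 0.054, -0.001], [0.054, 0.999, 0.0], [0.001, 0.0, -1.0]]
ft_force: [-0.0, -0.4, -0.2]
grip_width: 0.0597
gripper_force: 0.0
```

```bash
python3 - <<'E'
from h import *
S=env.get_image("side");T=env.get_image("top")
a=np.hstack([cv2.resize(S[150:290,290:420],(390,420)),cv2.resize(T[205:315,270:370],(382,420))])
cv2.imwrite("pics/g1.png",a[:,:,::-1])
E
```

```text
(no output)
```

View pics/g1.png

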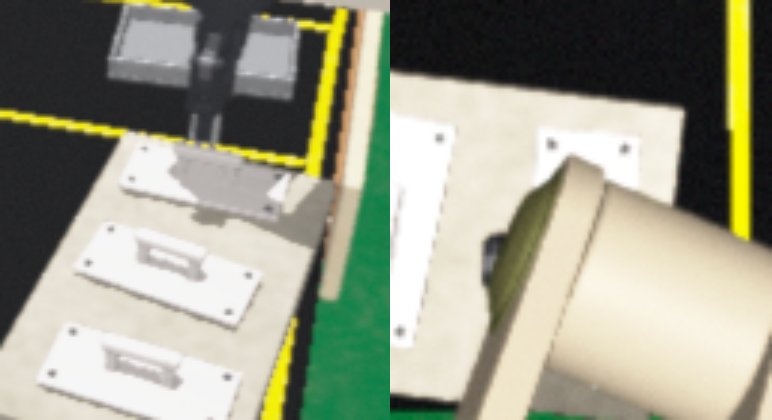

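The right cover is level again, and the open fingers at about (205,135) in the crop hang over the middle of its handle. I'll go down and grip.

>>> jog_arm(
  hand=[0.06,0.06,0.06,0.06,0.06],
  travel=[
    [0,0,-0.02],
    [0,0,-0.02],
    [0,0,-0.01],
    [0,0,-0.0035],
    [0,0,0],
  ],
  yaw=[0,0,0,0,0],
)

```text
time_s: 14.58
position: [0.4541, -0.0661, 0.0748]
tool_rot: [[-0.999, 0.054, 0.0], [0.054, 0.999, -0.0], [-0.0, -0.0, -1.0]]
ft_force: [-0.3, 0.0, -0.6]
grip_width: 0.0598
gripper_force: 0.0
```

>>> jog_arm(
  hand=[0.03,0.02,0.015,0.012,0.006],
  travel=[
    [0,0,0],
    [0,0,0],
    [0,0,0],
    [0,0,0],
    [0,0,0],
  ],
  yaw=[0,0,0,0,0],
  grip_force=40,
)

```text
time_s: 15.2
position: [0.4541, -0.0663, 0.0748]
tool_rot: [[-0.999, 0.054, 0.001], [0.054, 0.999, -0.001], [-0.001, -0.001, -1.0]]
ft_force: [-1.2, -2.5, 3.6]
grip_width: 0.0108
gripper_force: 39.3
```

>>> jog_arm(
  hand=[0,0,0,0,0],
  travel=[
    [0,0,0],
    [0,0,0],
    [0,0,0],
    [0,0,0],
    [0,0,0],
  ],
  yaw=[0,0,0,0,0],
  grip_force=60,
)

```text
time_s: 15.82
position: [0.4541, -0.0663, 0.0748]
tool_rot: [[-0.999, 0.054, 0.001], [0.054, 0.999, -0.001], [-0.001, -0.001, -1.0]]
ft_force: [-1.4, -1.8, 6.2]
grip_width: 0.011
gripper_force: 59.1
```

>>> jog_arm(
  hand=[0,0,0,0,0],
  travel=[
    [0,0,0.003],
    [0,0,0.01],
    [0,0,0.015],
    [0,0,0.02],
    [0,0,0.015],
  ],
  yaw=[0,0,0,0,0],
)

```text
time_s: 16.45
position: [0.4538, -0.0659, 0.1385]
tool_rot: [[-0.999, 0.054, 0.0], [0.054, 0.999, 0.0], [-0.0, 0.0, -1.0]]
ft_force: [0.4, 0.2, -5.6]
grip_width: 0.0109
gripper_force: 58.7
```

>>> jog_arm(
  hand=[0,0,0,0,0],
  travel=[
    [0.002,-0.015,0.005],
    [0.004,-0.03,0],
    [0.005,-0.03,0],
    [0.005,-0.03,0],
    [0.005,-0.03,0],
  ],
  yaw=[0.01,0.012,0.012,0.012,0.012],
)

```text
time_s: 17.08
position: [0.4748, -0.2017, 0.1427]
tool_rot: [[-1.0, -0.005, -0.001], [-0.005, 1.0, 0.001], [0.001, 0.001, -1.0]]
ft_force: [0.1, -0.1, -5.4]
grip_width: 0.0106
gripper_force: 58.7
```

>>> jog_arm(
  hand=[0,0,0,0,0],
  travel=[
    [0.005,-0.03,0],
    [0.004,-0.03,0],
    [0.004,-0.03,0],
    [0.003,-0.025,0],
    [0.001,-0.012,0],
  ],
  yaw=[0.012,0.012,0.012,0.012,0.007],
)

```text
time_s: 17.7
position: [0.4918, -0.3288, 0.1423]
tool_rot: [[-0.998, -0.059, -0.0], [-0.059, 0.998, 0.001], [0.0, 0.001, -1.0]]
ft_force: [-1.1, 1.0, -4.8]
grip_width: 0.0107
gripper_force: 58.8
```

```bash
python3 - <<'E'
from h import *
S=env.get_image("side");T=env.get_image("top");print(env.observe()["position"])
a=np.hstack([cv2.resize(S[90:230,280:420],(420,420)),cv2.resize(T[205:315,370:470],(380,420))])
cv2.imwrite("pics/g2.png",a[:,:,::-1])
E
```

```text
[ 0.49176601 -0.32849286  0.14229142]
```

View pics/g2.png

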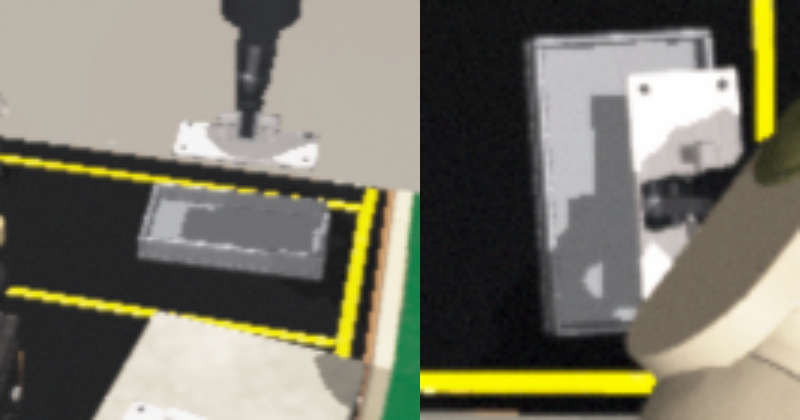

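The cover hangs level over the tray in both views: about (247,140) in the side crop and (690,180) in the top crop. It is well inside the tray once parallax is allowed for, so I'll lower it.

>>> jog_arm(
  hand=[0,0,0,0,0],
  travel=[
    [0,0,-0.02],
    [0,0,-0.025],
    [0,0,-0.025],
    [0,0,-0.018],
    [0,0,-0.008],
  ],
  yaw=[0,0,0,0,0],
)

```text
time_s: 18.42
position: [0.4917, -0.3267, 0.0458]
tool_rot: [[-0.998, -0.06, -0.001], [-0.06, 0.998, 0.002], [0.001, 0.002, -1.0]]
ft_force: [-0.6, -0.5, -5.3]
grip_width: 0.0109
gripper_force: 58.7
```

>>> jog_arm(
  hand=[0,0,0,0,0],
  travel=[
    [0,0,-0.001],
    [0,0,-0.001],
    [0,0,-0.0005],
    [0,0,0],
    [0,0,0],
  ],
  yaw=[0,0,0,0,0],
)

```text
time_s: 19.05
position: [0.492, -0.3281, 0.0442]
tool_rot: [[-0.998, -0.059, 0.0], [-0.059, 0.998, -0.0], [-0.0, -0.0, -1.0]]
ft_force: [-0.4, 0.2, -5.1]
grip_width: 0.0108
gripper_force: 58.7
```

>>> jog_arm(
  hand=[0,0,0,0,0],
  travel=[
    [0,0,-0.0005],
    [0,0,-0.0005],
    [0,0,-0.0005],
    [0,0,-0.0003],
    [0,0,0],
  ],
  yaw=[0,0,0,0,0],
)

```text
time_s: 19.68
position: [0.492, -0.3281, 0.0422]
tool_rot: [[-0.998, -0.059, -0.0], [-0.059, 0.998, 0.0], [0.0, 0.0, -1.0]]
ft_force: [0.4, -0.1, -4.8]
grip_width: 0.0109
gripper_force: 58.7
```

>>> jog_arm(
  hand=[0,0,0,0,0],
  travel=[
    [0,0,-0.0003],
    [0,0,-0.0003],
    [0,0,0],
    [0,0,0],
    [0,0,0],
  ],
  yaw=[0,0,0,0,0],
)

```text
time_s: 20.3
position: [0.492, -0.3281, 0.0419]
tool_rot: [[-0.998, -0.059, 0.0], [-0.059, 0.998, -0.0], [-0.0, -0.0, -1.0]]
ft_force: [-1.9, 2.1, 0.5]
grip_width: 0.0106
gripper_force: 59.6
```

The cover has touched down, with its weight now on the tray floor. I'll release and retreat.

>>> jog_arm(
  hand=[0.013,0.018,0.03,0.04,0.04],
  travel=[
    [0,0,0],
    [0,0,0],
    [0,0,0],
    [0,0,0],
    [0,0,0],
  ],
  yaw=[0,0,0,0,0],
  grip_force=20,
)

```text
time_s: 20.92
position: [0.492, -0.3281, 0.0416]
tool_rot: [[-0.998, -0.059, 0.0], [-0.059, 0.998, -0.0], [-0.0, -0.0, -1.0]]
ft_force: [0.1, -0.6, 0.5]
grip_width: 0.0398
gripper_force: 0.0
```

>>> jog_arm(
  hand=[0.04,0.04,0.04,0.04,0.04],
  travel=[
    [0,0,0.005],
    [0,0,0.015],
    [0,0,0.03],
    [0,0,0.04],
    [0,0,0.04],
  ],
  yaw=[0,0,0,0,0],
)

```text
time_s: 21.55
position: [0.4919, -0.328, 0.1741]
tool_rot: [[-0.998, -0.059, 0.001], [-0.059, 0.998, -0.001], [-0.001, -0.001, -1.0]]
ft_force: [0.7, -0.6, 0.2]
grip_width: 0.0399
gripper_force: 0.0
```

>>> jog_arm(
  hand=[0.04,0.04,0.04,0.04,0.04],
  travel=[
    [-0.02,0.03,0.03],
    [-0.02,0.035,0.02],
    [-0.02,0.035,0],
    [-0.02,0.03,0],
    [0,0,0],
  ],
  yaw=[0,0,0,0,0],
)

```text
time_s: 22.18
position: [0.4111, -0.1965, 0.223]
tool_rot: [[-0.998, -0.06, 0.001], [-0.06, 0.998, -0.001], [-0.001, -0.001, -1.0]]
ft_force: [-0.8, -0.4, -0.2]
grip_width: 0.0403
gripper_force: 0.0
```

```bash
python3 - <<'E'
from h import *
S=env.get_image("side");T=env.get_image("top");s=env.observe();print(s["time_s"],s["position"],s["ft_force"])
a=np.hstack([cv2.resize(S[130:330,280:420],(336,480)),cv2.resize(T[130:320,180:470],(460,301))[:0].reshape(0,460,3) if 0 else cv2.copyMakeBorder(cv2.resize(T[130:320,180:470],(460,301)),0,179,0,0,cv2.BORDER_CONSTANT)])
cv2.imwrite("pics/g3.png",a[:,:,::-1])
E
```

```text
22.275 [ 0.41235163 -0.19846676  0.22262105] [ 1.11666674 -0.44551576  0.05403669]
```

View pics/g3.png

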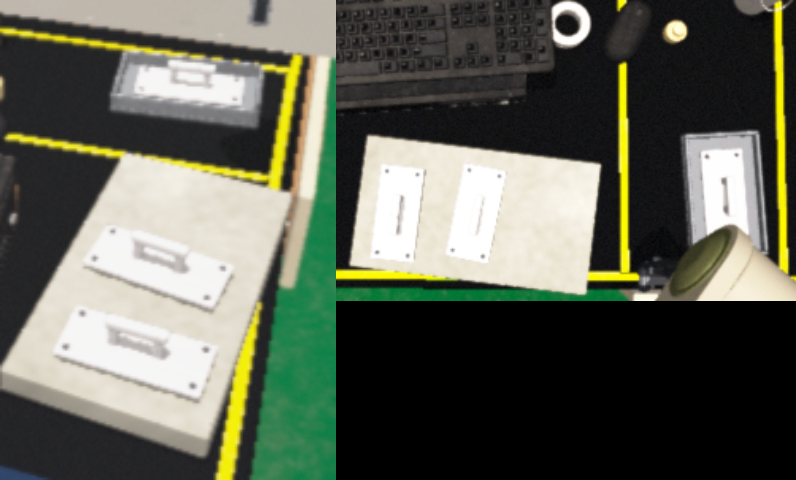

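The bowed cover lies flat in the tray, at (190,85) in the side part and (722,195) in the top part. The two good covers are where they were, the ring nut and weight are undisturbed, and the arm is clear.

```bash
python3 -c "
from rig import env
print(env.close_job())"
```

```text
the job is handed in; nothing more can be done
None
```

I pressed all three covers in order; the right-hand one was bowed and now lies flat in the grey tray, the two good covers are still in place, and the job was handed in at about 22 s.

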